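# Spring check of forceps after sterilising

### The job

Check the spring of the forceps clamped in the tester: turn the black knob so that the blue band on the white gauge disc points straight at the blue index post, under the forceps' tips. Then squeeze the forceps by their two blue finger rests until the gap between the tips equals the band's 12 mm width (one tip at each edge of it), never pinching the tips shut. Finish while still holding that gap steady in the gripper, and leave the bottle, bowl and roll where they stand.

Things in the scene. Friction and masses are not known exactly. Their poses are not given: they have to be found in the camera images.
- tester: Fixed tester; origin on the work surface, z up. Grey base plate 12 mm thick, x = -80 to 80, y = -185 to 140 mm. Steel forceps lie level along y, 54 mm up, blades up to 12 mm tall; tips at y = -53. Heel held in a dark steel block (44 mm wide, y = 95 to 129, 82 mm high). White gauge disc, 140 mm diameter, top 40 mm up, turns about the knob axis at x = 0, y = -110 and reaches under the tips.
- knob (a joint): Angle of knob and gauge disc, positive counter-clockwise from above. 0 = the index: the blue band (12 mm wide, on the disc rim) and the bar's blue-striped end point along the tester's +y at the blue index post. Starts at -1.4 to -0.6; travel -1.8 to 0.9, no stop at the index. Light friction, stays where left. Buff bands 24 and 6 mm wide are for other instruments.
- knob_grip (a point): Point on the knob axis at the height to grip, 85 mm above the work surface. The knob is a black bar 46 mm long, 12 mm wide, from 71 to 101 mm high. The point's axes turn with it: y along the bar to its blue-striped end, x across its width, z up.
- squeeze_point (a point): Fixed point midway between the two blue finger rests, half-way up them, 54 mm above the work surface; tester axes. The rests are upright blue cylinders, 12 mm diameter, 16 mm tall, one outside each blade, squeezed together along the tester's x. Outer width over them: 50 mm free, about 35 mm at the 12 mm tip gap (0.53 mm per mm of tip gap).
- blade_near (a joint): Closing angle of the forceps blade on the tester's -x side, hinged at the heel: 0 = free, 0.122 = stop. Sprung, 6 N m/rad; the rest is 85 mm from the hinge, so about 6 N on each rest gives the 12 mm gap. Tip gap in mm = 40 - 158 x (blade_near + blade_far), so the sum is 0.177 at 12 mm.
- blade_far (a joint): The same for the blade on the tester's +x side, growing as it closes.
- index_post (a point): Top of the fixed blue index post, 6 by 14 mm, 40 mm above the work surface, between the forceps' blades beside the disc rim; at x = 0, y = -30 mm of the tester.
- tip_near (a point): Inner face of the tip of the blade on the tester's -x side. The tip gap is the distance between the two tips: 40 mm free.
- tip_far (a point): Inner face of the tip of the blade on the tester's +x side.
- bottle: Bystander: amber bottle, 52 mm diameter, 120 mm tall, loose; origin at the centre of its foot.
- bowl: Bystander: steel bowl, 96 mm diameter, 40 mm tall, loose; origin at the centre of its foot.
- roll: Bystander: blue spool, 80 mm diameter, 50 mm tall, standing loose; origin at the centre of its foot.

How it is judged:
On the way, in this order (a step that is already met when the one before it is completed fails the run):
1. the knob is turned to the index: blue band at the blue post (value of joint knob between -0.09 and 0.09 rad), for 0.2 s.
2. the gripper squeezes the forceps to the blue band's width and holds it (all of step 1 and distance between tip_near and tip_far between 0.01 and 0.014 m and contact force between the fingers and tester above 1 N), for 0.5 s.
At the end, for the whole second after the job is handed in: Knob within 0.09 rad (5 degrees) of the index; tip gap 12 mm within 2 mm, steady (blades slower than 0.05 rad/s), held by the fingers pressing on the forceps with more than 1 N, through the last second (all of step 2 and velocity of joint blade_near between -0.05 and 0.05 rad/s and velocity of joint blade_far between -0.05 and 0.05 rad/s); the arm keeps its last pose, push and grip.
It fails at once if the forceps' tips are pinched shut (gap under 3 mm) (distance between tip_near and tip_far below 0.003 m).
It fails at once if a bystander is disturbed (moved over 20 mm) (distance of any of bottle, bowl, roll from where it was at the start of the episode above 0.02 m).
It also fails if it takes over 45 s, if anything falls off the work surface, if the arm or the gripper's body presses on something with over 40 N, if the wrist force passes 120 N, or if a joint passes its speed limit or range.

### The arm

A 6-joint arm with a two-finger parallel gripper is mounted at the origin on the work surface. World frame = base frame: x ahead of the robot, y to its left, z up, the work surface at z = 0. Lengths are in m, angles in rad, forces in N, time in s.
With the tool pointing down it reaches from about 0.35 to 0.975 m from the base axis. Payload 4.9 kg.
Tool frame: the origin (TCP) lies at the very end of the fingers, on their centre line; the grasp point (between the pads) lies 19 mm behind it; z points along the fingers, y is the direction in which the jaws open and shut (so a half turn about z gives the same grasp; the last joint's range is limited). The gripper opens to 85 mm and grips with 20 to 120 N. Pads are 22 mm wide; open, the fingers measure 114 mm over their backs; the gripper's body (76 mm by 85 mm) begins 54 mm behind the grasp point. The pads swing forward as they close: fully open they stand 13 mm farther back than shut.
Start: joints at [-1.307, 0.053, 1.613, -0, 1.476, -0.119], TCP at [0.233, -0.58, 0.231] pointing down, gripper open.
Joint ranges: [-3.01, 3.01], [-1.01, 2.22], [0.06, 2.58], [-1.02, 4.17], [0.09, 2.62], [-3.14, 3.14]. Speed limits (rad/s): [2.57, 2.57, 3.14, 3.14, 3.14, 3.14].

### API

Orientations are given as a unit quaternion [w, x, y, z].
In Python, from plant import state, eyes, job_done gives the robot as it stands.
- The arm moves only by the tool apply_moves, never from a script. Its argument "commands" is a list of rows, each an object with "linear": the shift along the tool's x, y, z in m, a list of three; "delta_rot": the turn, a rotation vector about the tool's x, y, z in degrees, a list of three; "fingers": the closure in counts, from 0 (fully open) to 255 (shut). In form: [{"linear": [x, y, z], "delta_rot": [wx, wy, wz], "fingers": fingers}, ...]. A call has exactly 8 rows; each row is the pose to reach, as a shift and turn from the pose commanded when the call began, along the tool's axes at that moment; what a row does not reach only later rows make up. A row lasts 1/10 s, in which the tool goes at most 50 mm and 8.59 degrees, less where a joint would pass 70% of its speed; a pose out of reach is approached as far as the arm can. A call with a gripper value outside its range is refused whole. The fingers move at their own pace and stop on an object; the grip force is fixed at half the most. Time passes only in rows, so rows that repeat a pose let the fingers close, or fill a call up. It gives the time, the measured TCP pose, the force and the opening at its end, in the units of the state.
- state(): the state, without advancing time (a new reading comes with each control period).
- eyes.grab_frame(name): name is "side" or "top" or "wrist"; returns the picture (480x640x3 uint8, red, green, blue); there is no depth.
- eyes.camera_params(name): a dict with "fx", "fy", "cx", "cy" (pixels), "k1" (the pictures are not rectified: a ray, as slopes to the right and down, at radius r is drawn at 1 + k1 r^2 times it, then the intrinsics apply), "position" and "rotation" of the camera in the world; the wrist camera has in their place "T_tool_cam" (4x4, takes a point from camera to tool coordinates, whose origin is the TCP and whose axes are the flange's). Camera axes: x right, y down, z forward; pixel columns grow to the right and rows downward; lengths in m; the calibration is good to about 2 mm. A picture is of the moment at which its call begins: read the wrist's pose just before it. camera_params takes no time and is no camera call.
- job_done(): hands the job in, once; it reports no verdict.
The state is a dict: "time": time; "joint_pos": joint angles; "joint_vel": joint speeds; "joint_efforts": joint torques, N m; "tool_pos": TCP position; "tool_rot": TCP orientation; "contact_force": force on the tool from outside, world axes, zero at the start; "ft_torque": the same for the moment, N m; "gripper_width": opening from 0.0 (shut) to 1.0 (fully open).
Only numpy, scipy, OpenCV 4.12 (cv2) and the standard library are available. Lean on these libraries where they do the work, as an engineer would, in place of code of your own. Each camera call takes 0.05 s, during which the arm holds its last target.

## Working session

There is one attempt and no reset: what is moved stays moved. The work goes in short steps, Python scripts to look and compute and a tool call to move; the robot and the scene stay as the last step left them, time stands still between calls to the robot, and variables do not carry over. Pictures are saved under pics/ and viewed, and the job is handed in when it is done.

Besides the shell and the picture viewer there is one more tool, called after "Call:" as name([rows], argument=value, ...), one row to a line, values as JSON. apply_moves: Moves the arm, as the interface text tells. Its arguments: {"type":"object","properties":{"commands":{"type":"array","items":{"type":"object","properties":{"linear":{"type":"array","items":{"type":"number"}},"delta_rot":{"type":"array","items":{"type":"number"}},"fingers":{"type":"number"}}}}},"required":["commands"]}

```bash
mkdir -p pics; ls; python3 - <<'E'
from plant import state, eyes
import cv2
s=state(); print({k:s[k] for k in ('time','tool_pos','tool_rot','gripper_width','contact_force')})
for n in ('side','top','wrist'):
    im=eyes.grab_frame(n); cv2.imwrite(f'pics/{n}0.png',im[:,:,::-1])
    print(n,eyes.camera_params(n))
E
```

```text
pics
{'time': 0.0, 'tool_pos': array([ 0.23328979, -0.57915435,  0.23004384]), 'tool_rot': array([-1.03080630e-03,  9.81735758e-01,  1.90246774e-01, -6.64311563e-05]), 'gripper_width': 0.9982411526264169, 'contact_force': array([-0.28961639,  0.13493342,  0.19044329])}
side {'fx': 623.6343493464124, 'fy': 623.6343493464124, 'cx': 303.47911403335365, 'cy': 237.1160875978802, 'k1': -0.06195249595451164, 'position': array([0.23030048, 0.71410246, 0.62764452]), 'rotation': array([ 0.12075436, -0.25955401,  0.85206099, -0.43822617])}
top {'fx': 590.1012196872174, 'fy': 590.1012196872174, 'cx': 317.46097969417343, 'cy': 245.75437373708195, 'k1': -0.09327624637875716, 'position': array([0.51598243, 0.08616036, 1.15589119]), 'rotation': array([-0.04211032,  0.71002237, -0.7020584 ,  0.03476998])}
wrist {'fx': 360.85833302619926, 'fy': 360.85833302619926, 'cx': 318.9728922199141, 'cy': 239.24478090508268, 'k1': -0.053084710084700865, 'T_tool_cam': array([[-2.45747251e-04, -9.60562403e-01, -2.78064398e-01,
         7.14170708e-02],
       [ 9.99999775e-01, -4.09484119e-04,  5.30768611e-04,
        -8.08415875e-04],
       [-6.23699327e-04, -2.78064205e-01,  9.60562288e-01,
        -1.41422605e-01],
       [ 0.00000000e+00,  0.00000000e+00,  0.00000000e+00,
         1.00000000e+00]])}
```

View pics/top0.png

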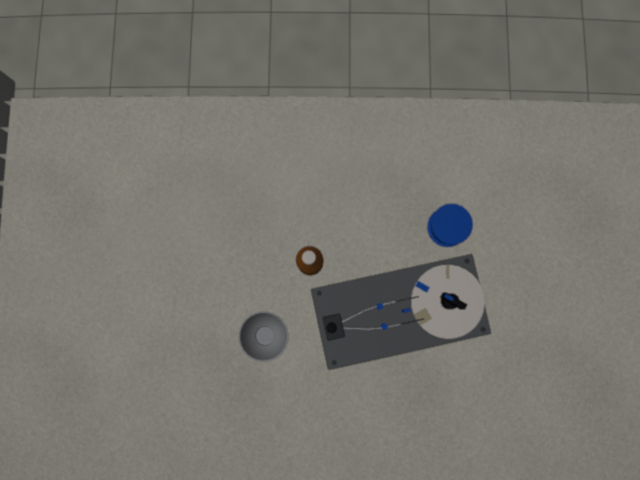

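View pics/side0.png

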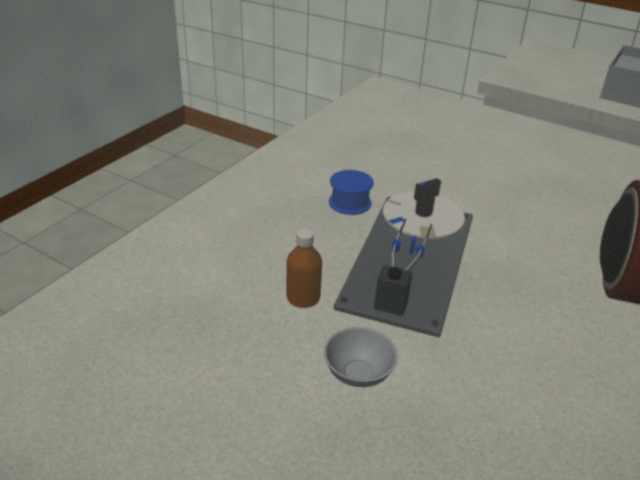

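The top view shows the tester at roughly (315–490, 255–368), the disc near (448,302), the bottle at (310,260), the bowl at (264,337) and the roll at (450,225). I'll enlarge it.

```bash
cat > h.py <<'E'
import numpy as np, cv2
from scipy.spatial.transform import Rotation as R
from plant import state, eyes
def quat(q): return R.from_quat([q[1],q[2],q[3],q[0]])
def cam(name,s=None):
    p=eyes.camera_params(name); K=np.array([[p['fx'],0,p['cx']],[0,p['fy'],p['cy']],[0,0,1]])
    if name=='wrist':
        s=s or state(); T=np.eye(4); T[:3,:3]=quat(s['tool_rot']).as_matrix(); T[:3,3]=s['tool_pos']
        T=T@p['T_tool_cam']; Rm=T[:3,:3]; t=T[:3,3]
    else:
        q=np.array(p['rotation']); Rm=quat(q).as_matrix() if q.shape==(4,) else q; t=p['position']
    return K,np.array([p['k1'],0,0,0.]),Rm,np.array(t)
def on_plane(c,uv,z):
    K,d,Rm,t=c
    n=cv2.undistortPoints(np.array([[uv]],float),K,d)[0,0]
    r=Rm@np.array([n[0],n[1],1]); return t+r*(z-t[2])/r[2]
def proj(c,P):
    K,d,Rm,t=c; P=np.atleast_2d(np.array(P,float))
    rv=cv2.Rodrigues(Rm.T)[0]; return cv2.projectPoints(P,rv,-Rm.T@t,K,d)[0][:,0]
def crop(im,x0,y0,x1,y1,f,fn):
    cv2.imwrite(fn,cv2.resize(im[y0:y1,x0:x1,::-1],None,fx=f,fy=f,interpolation=cv2.INTER_CUBIC))
E
python3 - <<'E'
import cv2
from h import *
im=cv2.imread('pics/top0.png')[:,:,::-1]
crop(im,300,240,500,390,4,'pics/top0c.png')
c=cam('top')
for uv in [(314,290),(472,255),(490,333),(330,369)]: print(uv,on_plane(c,uv,.012))
print('disc',on_plane(c,(448,302),.04),'block',on_plane(c,(333,327),.082))
print('bottle,bowl,roll',on_plane(c,(309,258),.12),on_plane(c,(264,337),.04),on_plane(c,(452,224),.05))
E
```

```text
(314, 290) [0.55463496 0.10447352 0.012     ]
(472, 255) [ 0.62591171 -0.20345667  0.012     ]
(490, 333) [ 0.47478163 -0.2367396   0.012     ]
(330, 369) [0.40382662 0.07199127 0.012     ]
disc [ 0.53356705 -0.14935492  0.04      ] block [0.4858746  0.06820588 0.082     ]
bottle,bowl,roll [0.60718579 0.11225455 0.12      ] [0.46434359 0.19684431 0.04      ] [ 0.68097721 -0.15652338  0.05      ]
```

View pics/wrist0.png

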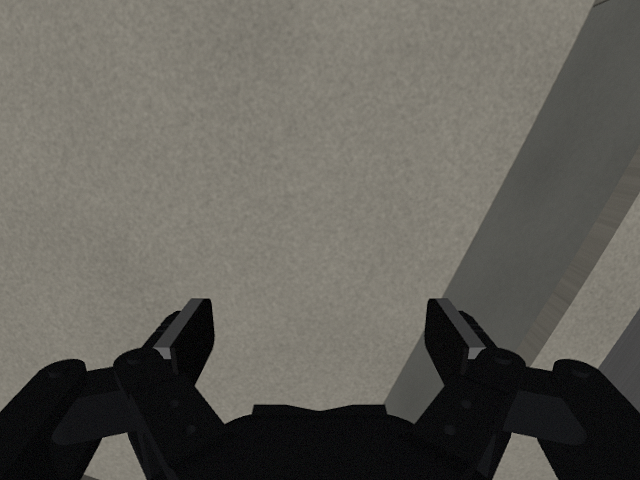

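View pics/top0c.png

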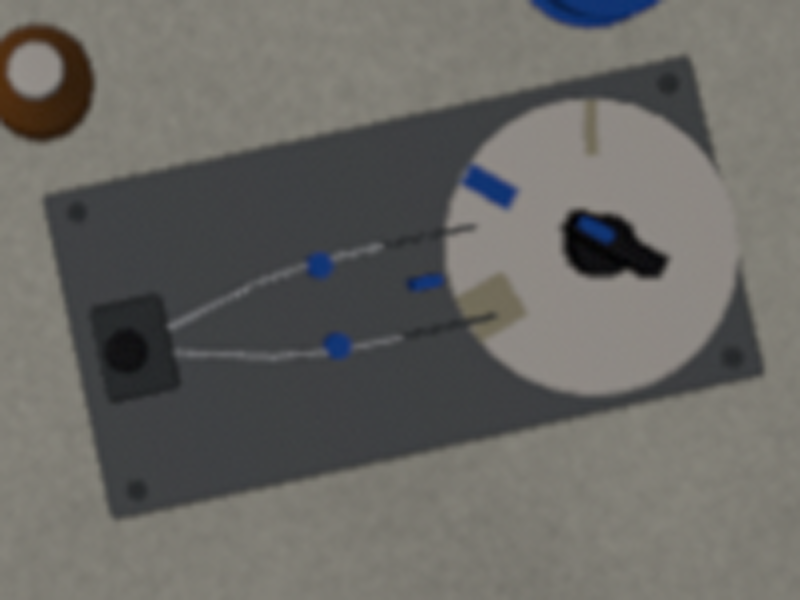

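```bash
python3 - <<'E'
from h import *
from scipy.optimize import least_squares
c=cam('top')
f=lambda u,v:(300+(u+.5)/4-.5,240+(v+.5)/4-.5)
L=[((80,140,12),f(44,197)),((80,-185,12),f(690,57)),((-80,-185,12),f(764,373)),((-80,140,12),f(113,518)),
((0,-110,40),f(592,247)),((25-6,42.5,62),f(319,264)),((-19,42.5,62),f(337,345)),((0,-30,40),f(427,282))]
# rests y unknown -> drop y? solve as param
def model(p):
    a=p[2]; Rz=R.from_euler('z',a).as_matrix()
    P=np.array([l[0] for l in L],float)/1000; P[5:7,1]=p[3]
    return proj(c,P@Rz.T+[p[0],p[1],0])
uv=np.array([l[1] for l in L])
r=least_squares(lambda p:(model(p)-uv).ravel(),[.51,-.05,-.2,.04],loss='soft_l1')
print(r.x); print(np.round(model(r.x)-uv,2))
Rz=R.from_euler('z',r.x[2]).as_matrix()
W=lambda P:Rz@np.array(P)+[r.x[0],r.x[1],0]
k=W([0,-.11,.085]); sq=W([0,r.x[3],.054]); print('knob',k,'sq',sq)
b=Rz.T@(on_plane(c,f(490,187),.04)-W([0,-.11,.04])); print('band',b,'angle',np.arctan2(-b[0],b[1]))
b0=Rz.T@(on_plane(c,f(466,175),.04)-W([0,-.11,.04])); b1=Rz.T@(on_plane(c,f(514,203),.04)-W([0,-.11,.04]));print(np.arctan2(-b0[0],b0[1]),np.arctan2(-b1[0],b1[1]))
kb=on_plane(c,f(580,223),.101);kc=on_plane(c,f(655,263),.101);d=Rz.T@(kb-kc);print('bar',np.arctan2(-d[0],d[1]), (kb+kc)/2)
s=state(); print(quat(s['tool_rot']).as_matrix())
E
```

```text
[ 0.51102499 -0.04150974  0.22294512  0.02036131]
[[-0.86 -0.71]
 [ 0.24 -0.93]
 [ 0.85  0.58]
 [-0.68  0.78]
 [ 0.07 -0.32]
 [ 0.04  0.21]
 [ 0.04  0.19]
 [ 0.19 -0.  ]]
knob [ 0.5353463 -0.1487873  0.085    ] sq [ 0.50652304 -0.02165236  0.054     ]
band [3.73187432e-02 4.11793312e-02 3.46944695e-17] angle -0.7362570863136059
-0.7255274727647861 -0.7144030027379913
bar -0.7047139962635349 [ 0.53558256 -0.14730783  0.101     ]
[[ 9.27616575e-01  3.73533565e-01 -4.07258998e-04]
 [ 3.73533726e-01 -9.27615247e-01  1.58370032e-03]
 [ 2.13785572e-04 -1.62119164e-03 -9.99998663e-01]]
```

Call:
apply_moves([
  {"linear": [0.441, -0.286, 0.03], "delta_rot": [0, 0, -39.6], "fingers": 0},
  {"linear": [0.441, -0.286, 0.03], "delta_rot": [0, 0, -39.6], "fingers": 0},
  {"linear": [0.441, -0.286, 0.03], "delta_rot": [0, 0, -39.6], "fingers": 0},
  {"linear": [0.441, -0.286, 0.03], "delta_rot": [0, 0, -39.6], "fingers": 0},
  {"linear": [0.441, -0.286, 0.03], "delta_rot": [0, 0, -39.6], "fingers": 0},
  {"linear": [0.441, -0.286, 0.03], "delta_rot": [0, 0, -39.6], "fingers": 0},
  {"linear": [0.441, -0.286, 0.03], "delta_rot": [0, 0, -39.6], "fingers": 0},
  {"linear": [0.441, -0.286, 0.03], "delta_rot": [0, 0, -39.6], "fingers": 0},
])

```text
time: 0.95
tool_pos: [0.4637, -0.2511, 0.2083]
tool_rot: [0.0, 0.859, 0.511, 0.0]
contact_force: [0.7, -1.4, -0.3]
gripper_width: 1.002
```

Call:
apply_moves([
  {"linear": [0.124, 0.014, 0.02], "delta_rot": [0, 0, 0], "fingers": 0},
  {"linear": [0.124, 0.014, 0.02], "delta_rot": [0, 0, 0], "fingers": 0},
  {"linear": [0.124, 0.014, 0.02], "delta_rot": [0, 0, 0], "fingers": 0},
  {"linear": [0.124, 0.014, 0.02], "delta_rot": [0, 0, 0], "fingers": 0},
  {"linear": [0.124, 0.014, 0.02], "delta_rot": [0, 0, 0], "fingers": 0},
  {"linear": [0.124, 0.014, 0.02], "delta_rot": [0, 0, 0], "fingers": 0},
  {"linear": [0.124, 0.014, 0.02], "delta_rot": [0, 0, 0], "fingers": 0},
  {"linear": [0.124, 0.014, 0.02], "delta_rot": [0, 0, 0], "fingers": 0},
])

```text
time: 1.75
tool_pos: [0.5342, -0.1517, 0.1888]
tool_rot: [0.0, 0.86, 0.511, 0.0]
contact_force: [-0.8, 0.4, -0.3]
gripper_width: 1.001
```

```bash
python3 - <<'E'
from h import *
s=state(); im=eyes.grab_frame('wrist'); cv2.imwrite('pics/w1.png',im[:,:,::-1])
np.save('s1.npy',np.r_[s['tool_pos'],s['tool_rot']]); print(s['tool_pos'],s['tool_rot'],s['joint_pos'])
p=np.array([0.51102499,-0.04150974,0]);Rz=R.from_euler('z',.22294).as_matrix()
c=cam('wrist',s)
for n,P in dict(axis=(0,-.11,.101),axis40=(0,-.11,.04),post=(0,-.03,.04),rf=(.019,.0204,.062),rn=(-.019,.0204,.062)).items(): print(n,proj(c,Rz@np.array(P)+p))
E
```

```text
[ 0.53418764 -0.15172182  0.18879939] [2.49300232e-04 8.59701506e-01 5.10796679e-01 9.99009114e-05] [-4.10688564e-01 -8.38062425e-02  1.81964760e+00 -1.30965659e-04
  1.40522992e+00  8.79068134e-02]
axis [[318.37247532 242.37009525]]
axis40 [[318.37524701 221.16028311]]
post [[250.84519519 146.56270741]]
rf [[214.48827806  73.42304332]]
rn [[177.17564772 111.74908622]]
```

View pics/w1.png

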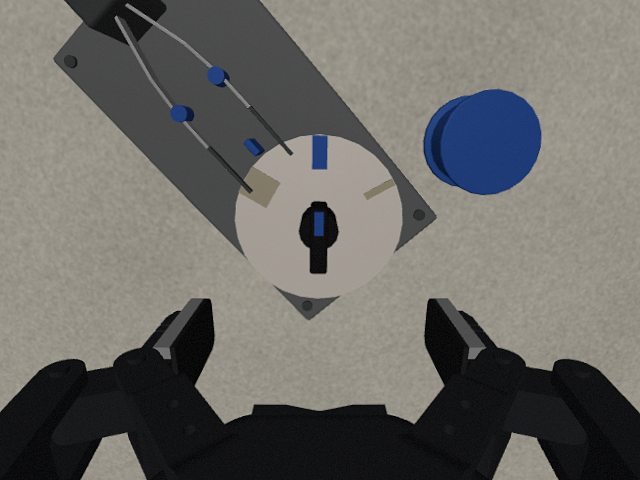

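Call:
apply_moves([
  {"linear": [0.003, 0, 0.04], "delta_rot": [0, 0, 0], "fingers": 0},
  {"linear": [0.003, 0, 0.08], "delta_rot": [0, 0, 0], "fingers": 60},
  {"linear": [0.003, 0, 0.115], "delta_rot": [0, 0, 0], "fingers": 120},
  {"linear": [0.003, 0, 0.115], "delta_rot": [0, 0, 0], "fingers": 150},
  {"linear": [0.003, 0, 0.115], "delta_rot": [0, 0, 0], "fingers": 180},
  {"linear": [0.003, 0, 0.115], "delta_rot": [0, 0, 0], "fingers": 200},
  {"linear": [0.003, 0, 0.115], "delta_rot": [0, 0, 0], "fingers": 230},
  {"linear": [0.003, 0, 0.115], "delta_rot": [0, 0, 0], "fingers": 255},
])

```text
time: 2.6
tool_pos: [0.5358, -0.148, 0.0766]
tool_rot: [-0.0, 0.859, 0.512, -0.0]
contact_force: [-8.2, 3.4, 6.6]
gripper_width: 0.128
```

Call:
apply_moves([
  {"linear": [0, 0, 0], "delta_rot": [0, 0, 0], "fingers": 255},
  {"linear": [0, 0, 0], "delta_rot": [0, 0, 0], "fingers": 255},
  {"linear": [0, 0, 0], "delta_rot": [0, 0, -6], "fingers": 255},
  {"linear": [0, 0, 0], "delta_rot": [0, 0, -13], "fingers": 255},
  {"linear": [0, 0, 0], "delta_rot": [0, 0, -20], "fingers": 255},
  {"linear": [0, 0, 0], "delta_rot": [0, 0, -27], "fingers": 255},
  {"linear": [0, 0, 0], "delta_rot": [0, 0, -34], "fingers": 255},
  {"linear": [0, 0, 0], "delta_rot": [0, 0, -41.3], "fingers": 255},
])

```text
time: 3.4
tool_pos: [0.5343, -0.1478, 0.0765]
tool_rot: [-0.002, 0.622, 0.783, -0.001]
contact_force: [-15.6, 3.2, 12.6]
gripper_width: 0.128
```

Call:
apply_moves([
  {"linear": [0, 0, 0], "delta_rot": [0, 0, 0], "fingers": 255},
  {"linear": [0, 0, 0], "delta_rot": [0, 0, 0], "fingers": 255},
  {"linear": [0, 0, 0], "delta_rot": [0, 0, 0], "fingers": 255},
  {"linear": [0, 0, 0], "delta_rot": [0, 0, 0], "fingers": 255},
  {"linear": [0, 0, 0], "delta_rot": [0, 0, 0], "fingers": 255},
  {"linear": [0, 0, 0], "delta_rot": [0, 0, 0], "fingers": 255},
  {"linear": [0, 0, 0], "delta_rot": [0, 0, 0], "fingers": 255},
  {"linear": [0, 0, 0], "delta_rot": [0, 0, 0], "fingers": 255},
])

```text
time: 4.2
tool_pos: [0.5343, -0.1478, 0.0765]
tool_rot: [-0.002, 0.623, 0.782, -0.001]
contact_force: [-13.8, 4.9, 12.1]
gripper_width: 0.126
```

```bash
python3 - <<'E'
from h import *
s=state(); im=eyes.grab_frame('wrist'); cv2.imwrite('pics/w2.png',im[:,:,::-1])
print(s['tool_pos'],s['tool_rot'],s['gripper_width'],s['contact_force'])
p=np.array([0.51102499,-0.04150974,0]);Rz=R.from_euler('z',.22294).as_matrix()
c=cam('wrist',s)
for n,P in dict(axis40=(0,-.11,.04),rim=(0,-.04,.04),post=(0,-.03,.04),rf=(.019,.0204,.062),rn=(-.019,.0204,.062)).items(): print(n,proj(c,Rz@np.array(P)+p))
E
```

```text
[ 0.53431005 -0.14780303  0.07651148] [-0.00228357  0.62347263  0.78184076 -0.00129948] 0.1264935835792544 [-13.83797277   4.85536154  12.13843342]
axis40 [[319.65628466 277.66570431]]
rim [[319.91457582 141.17500626]]
post [[319.95473905 119.37469744]]
rf [[369.80807582 -19.01427952]]
rn [[270.4778453  -19.01935728]]
```

View pics/w2.png

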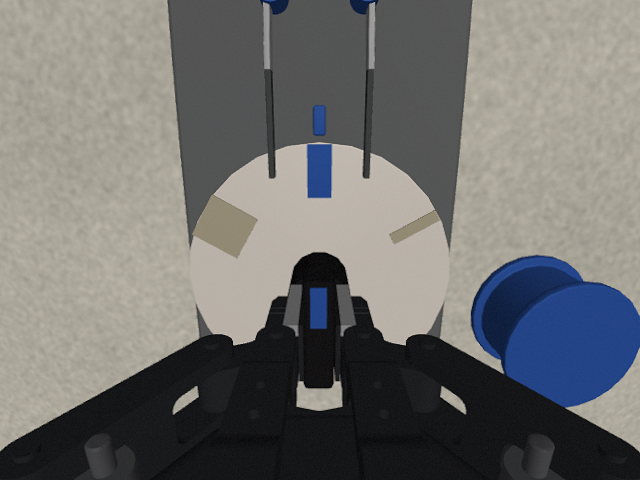

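Call:
apply_moves([
  {"linear": [0, 0, 0], "delta_rot": [0, 0, 0], "fingers": 200},
  {"linear": [0, 0, 0], "delta_rot": [0, 0, 0], "fingers": 120},
  {"linear": [0, 0, 0], "delta_rot": [0, 0, 0], "fingers": 60},
  {"linear": [0, 0, 0], "delta_rot": [0, 0, 0], "fingers": 30},
  {"linear": [0, 0, -0.02], "delta_rot": [0, 0, 0], "fingers": 0},
  {"linear": [0, 0, -0.05], "delta_rot": [0, 0, 0], "fingers": 0},
  {"linear": [0, 0, -0.09], "delta_rot": [0, 0, 0], "fingers": 0},
  {"linear": [0, 0, -0.09], "delta_rot": [0, 0, 0], "fingers": 0},
])

```text
time: 5.05
tool_pos: [0.5398, -0.1496, 0.1707]
tool_rot: [0.006, 0.624, 0.782, 0.002]
contact_force: [0.4, -0.3, 0.4]
gripper_width: 1.002
```

```bash
python3 - <<'E'
from h import *
s=state(); im=eyes.grab_frame('wrist'); cv2.imwrite('pics/w3.png',im[:,:,::-1])
print(s['tool_pos'],s['tool_rot'],s['gripper_width'],s['contact_force'])
p=np.array([0.51102499,-0.04150974,0]);Rz=R.from_euler('z',.22294).as_matrix()
c=cam('wrist',s)
for n,P in dict(axis40=(0,-.11,.04),rim=(0,-.04,.04),post=(0,-.03,.04),rf=(.019,.0204,.062),rn=(-.019,.0204,.062)).items(): print(n,proj(c,Rz@np.array(P)+p))
Rt=quat(s['tool_rot']).as_matrix()
print(Rt.T@(Rz@np.array([0,.0204,.035])+p-s['tool_pos']), np.degrees(np.arctan2(Rt[1,1],Rt[0,1])),np.degrees(.22294))
E
```

```text
[ 0.5397733  -0.14961723  0.1707222 ] [0.00588551 0.6236082  0.78171315 0.00165391] 1.0018310917475919 [ 0.3667338  -0.26044083  0.36682223]
axis40 [[311.11027551 226.70678475]]
rim [[310.63305189 133.32040123]]
post [[310.56470358 118.94892788]]
rf [[340.0865406   34.50896989]]
rn [[279.46569181  34.3768565 ]]
[ 0.13315815 -0.0053279   0.1347288 ] 12.840110672417682 12.773521084646573
```

View pics/w3.png

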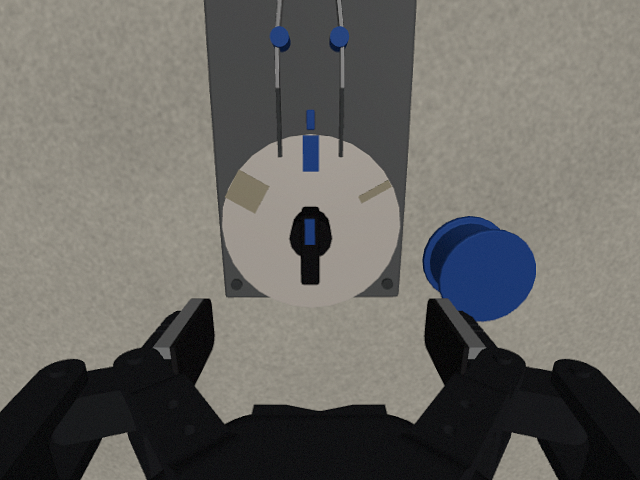

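Call:
apply_moves([
  {"linear": [0.04, -0.001, 0], "delta_rot": [0, 0, 0], "fingers": 0},
  {"linear": [0.08, -0.002, 0], "delta_rot": [0, 0, 0], "fingers": 0},
  {"linear": [0.11, -0.003, 0], "delta_rot": [0, 0, 0], "fingers": 0},
  {"linear": [0.132, -0.004, 0], "delta_rot": [0, 0, 0], "fingers": 0},
  {"linear": [0.132, -0.004, 0], "delta_rot": [0, 0, 0], "fingers": 0},
  {"linear": [0.132, -0.004, 0], "delta_rot": [0, 0, 0], "fingers": 0},
  {"linear": [0.132, -0.004, 0], "delta_rot": [0, 0, 0], "fingers": 0},
  {"linear": [0.132, -0.004, 0], "delta_rot": [0, 0, 0], "fingers": 0},
])

```text
time: 5.9
tool_pos: [0.5029, -0.0212, 0.1633]
tool_rot: [-0.0, 0.624, 0.781, -0.0]
contact_force: [0.1, 0.4, 0.2]
gripper_width: 0.996
```

```bash
cat > m.py <<'E'
from h import *
import sys
n=sys.argv[1]
s=state(); im=eyes.grab_frame('wrist'); cv2.imwrite(f'pics/{n}.png',im[:,:,::-1])
print(s['time'],s['tool_pos'],s['tool_rot'],s['gripper_width'],s['contact_force'])
p=np.array([0.51102499,-0.04150974,0]);Rz=R.from_euler('z',.22294).as_matrix()
c=cam('wrist',s)
for n,P in dict(post=(0,-.03,.04),rf=(.019,.0204,.062),rn=(-.019,.0204,.062),tf=(.02,-.053,.054)).items(): print(n,proj(c,Rz@np.array(P)+p))
Rt=quat(s['tool_rot']).as_matrix()
print(Rt.T@(Rz@np.array([0,.0204,.035])+p-s['tool_pos']), np.degrees(np.arctan2(Rt[1,1],Rt[0,1])))
E
python3 m.py w4
```

```text
5.9 [ 0.50289874 -0.02115093  0.16327704] [-1.19891239e-04  6.24191081e-01  7.81271695e-01 -1.38405064e-04] 0.9964233964005124 [0.09490283 0.35209618 0.16456917]
post [[322.48983835 294.83562607]]
rf [[350.00118566 242.45917476]]
rn [[295.9100709  242.49902751]]
tf [[348.12938525 329.25044625]]
[-0.00125238  0.00347121  0.12827576] 12.754319491170012
```

View pics/w4.png

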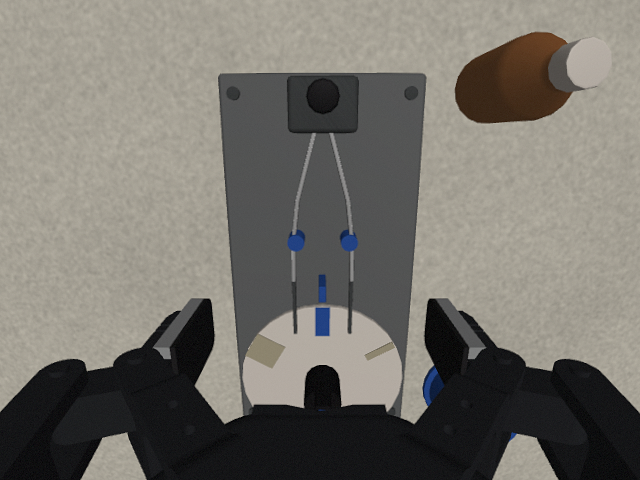

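Call:
apply_moves([
  {"linear": [-0.001, 0.0035, 0.03], "delta_rot": [0, 0, 0], "fingers": 0},
  {"linear": [-0.001, 0.0035, 0.06], "delta_rot": [0, 0, 0], "fingers": 0},
  {"linear": [-0.001, 0.0035, 0.09], "delta_rot": [0, 0, 0], "fingers": 0},
  {"linear": [-0.001, 0.0035, 0.11], "delta_rot": [0, 0, 0], "fingers": 0},
  {"linear": [-0.001, 0.0035, 0.126], "delta_rot": [0, 0, 0], "fingers": 0},
  {"linear": [-0.001, 0.0035, 0.126], "delta_rot": [0, 0, 0], "fingers": 40},
  {"linear": [-0.001, 0.0035, 0.126], "delta_rot": [0, 0, 0], "fingers": 80},
  {"linear": [-0.001, 0.0035, 0.126], "delta_rot": [0, 0, 0], "fingers": 80},
])

```text
time: 6.75
tool_pos: [0.5075, -0.0209, 0.0389]
tool_rot: [0.001, 0.624, 0.782, 0.001]
contact_force: [0.6, 0.2, 0.2]
gripper_width: 0.687
```

```bash
python3 m.py w5
```

```text
6.75 [ 0.50747072 -0.02088006  0.03887054] [1.03466481e-03 6.23789717e-01 7.81591350e-01 5.28723024e-04] 0.6865694250335751 [0.59046491 0.20477491 0.2478017 ]
post [[315.4336033  405.02638039]]
rf [[365.70141399 336.72018823]]
rn [[263.69989695 336.81303165]]
tf [[358.91040333 466.69588681]]
[-0.00050051 -0.00110341  0.00386869] 12.813174448228393
```

View pics/w5.png

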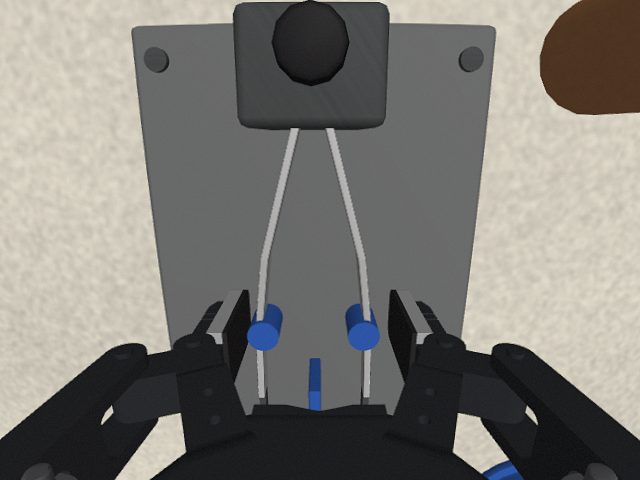

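Call:
apply_moves([
  {"linear": [0, -0.001, 0.001], "delta_rot": [0, 0, 0], "fingers": 90},
  {"linear": [0, -0.001, 0.001], "delta_rot": [0, 0, 0], "fingers": 100},
  {"linear": [0, -0.001, 0.001], "delta_rot": [0, 0, 0], "fingers": 110},
  {"linear": [0, -0.001, 0.001], "delta_rot": [0, 0, 0], "fingers": 120},
  {"linear": [0, -0.001, 0.001], "delta_rot": [0, 0, 0], "fingers": 130},
  {"linear": [0, -0.001, 0.001], "delta_rot": [0, 0, 0], "fingers": 140},
  {"linear": [0, -0.001, 0.001], "delta_rot": [0, 0, 0], "fingers": 140},
  {"linear": [0, -0.001, 0.001], "delta_rot": [0, 0, 0], "fingers": 140},
])

```text
time: 7.6
tool_pos: [0.5061, -0.0211, 0.0373]
tool_rot: [0.001, 0.624, 0.782, -0.0]
contact_force: [-1.2, -3.4, 5.4]
gripper_width: 0.45
```

```bash
python3 m.py w6; python3 - <<'E'
from h import *
im=cv2.imread('pics/w6.png')[:,:,::-1]; crop(im,200,270,440,430,3,'pics/w6c.png')
im=cv2.imread('pics/w5.png')[:,:,::-1]; crop(im,200,270,440,430,3,'pics/w5c.png')
im=eyes.grab_frame('side'); crop(im,360,160,490,270,6,'pics/s6c.png')
im=eyes.grab_frame('top'); crop(im,300,240,500,390,4,'pics/t6c.png')
E
```

```text
7.6 [ 0.50606003 -0.02113758  0.03734641] [ 8.10994253e-04  6.23595403e-01  7.81746836e-01 -1.17597929e-05] 0.4500147948955929 [-1.21263938 -3.41725194  5.43219   ]
post [[318.39900524 407.40338712]]
rf [[370.01518289 339.13272175]]
rn [[266.92810055 339.15229785]]
tf [[362.26430496 469.65148297]]
[-0.00056312  0.00033484  0.00234747] 12.841670670032869
```

View pics/w6c.png

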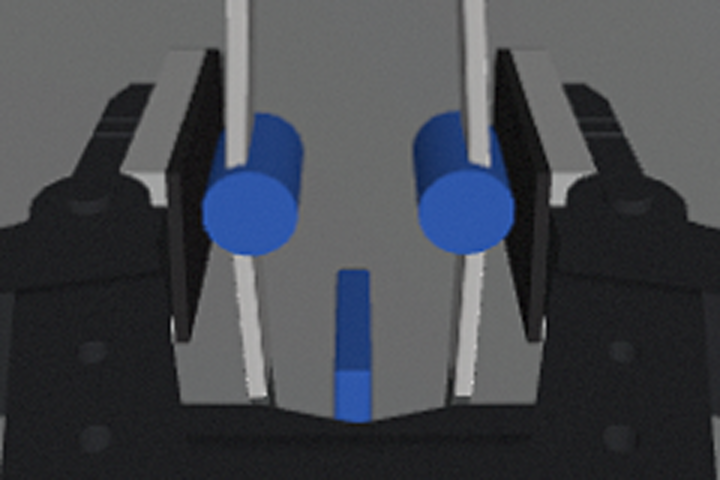

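View pics/w5c.png

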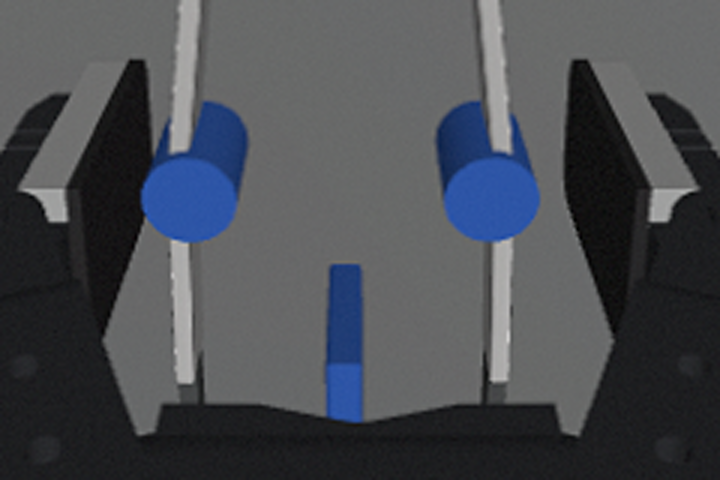

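View pics/s6c.png

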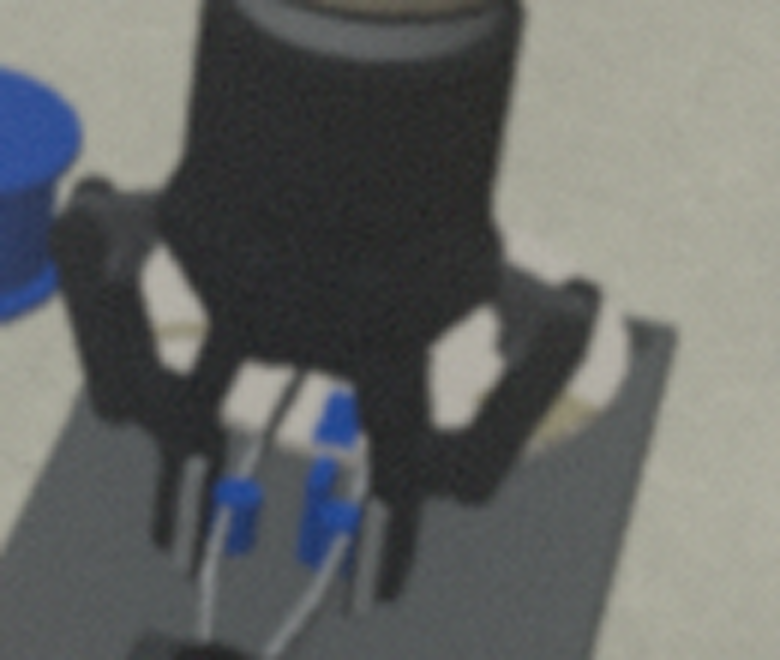

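View pics/t6c.png

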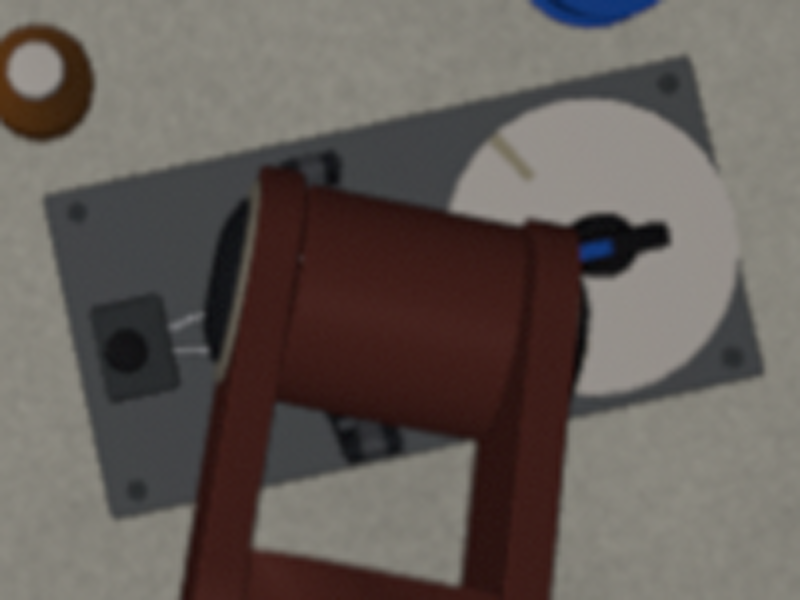

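Call:
apply_moves([
  {"linear": [0, 0, 0], "delta_rot": [0, 0, 0], "fingers": 143},
  {"linear": [0, 0, 0], "delta_rot": [0, 0, 0], "fingers": 146},
  {"linear": [0, 0, 0], "delta_rot": [0, 0, 0], "fingers": 149},
  {"linear": [0, 0, 0], "delta_rot": [0, 0, 0], "fingers": 151},
  {"linear": [0, 0, 0], "delta_rot": [0, 0, 0], "fingers": 151},
  {"linear": [0, 0, 0], "delta_rot": [0, 0, 0], "fingers": 151},
  {"linear": [0, 0, 0], "delta_rot": [0, 0, 0], "fingers": 151},
  {"linear": [0, 0, 0], "delta_rot": [0, 0, 0], "fingers": 151},
])

```text
time: 8.55
tool_pos: [0.5064, -0.0214, 0.0377]
tool_rot: [0.001, 0.624, 0.782, 0.0]
contact_force: [-1.0, -2.8, 6.3]
gripper_width: 0.411
```

```bash
python3 m.py w7; python3 - <<'E'
from h import *
im=cv2.imread('pics/w7.png')[:,:,::-1]; crop(im,260,310,390,400,6,'pics/w7c.png')
im=eyes.grab_frame('side'); crop(im,380,200,440,250,12,'pics/s7c.png')
E
```

```text
8.55 [ 0.50639794 -0.02138006  0.03772734] [1.23080599e-03 6.23569860e-01 7.81766663e-01 5.29755263e-06] 0.41089778126435683 [-1.01114728 -2.80831239  6.31044016]
post [[317.80974687 406.24469817]]
rf [[369.19920504 337.86465219]]
rn [[266.32040399 337.90229959]]
tf [[361.59191638 468.34079046]]
[-2.49383566e-04  5.73833308e-05  2.72791278e-03] 12.845423999931079
```

View pics/w7c.png

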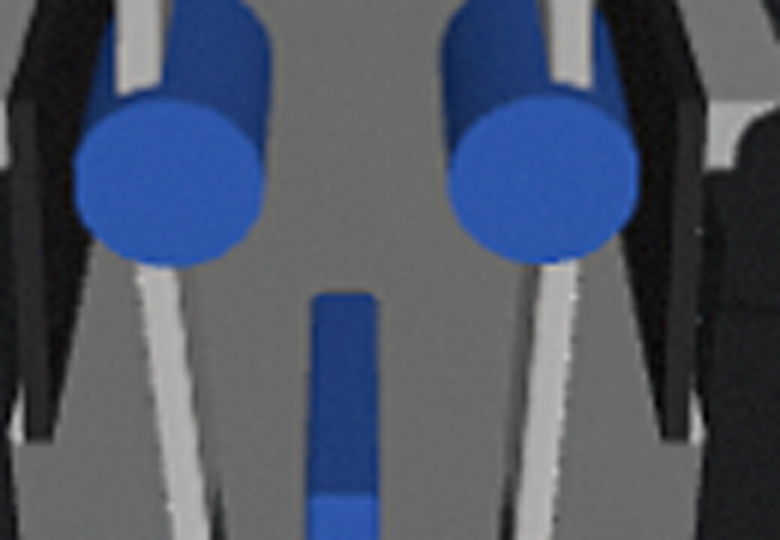

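View pics/s7c.png

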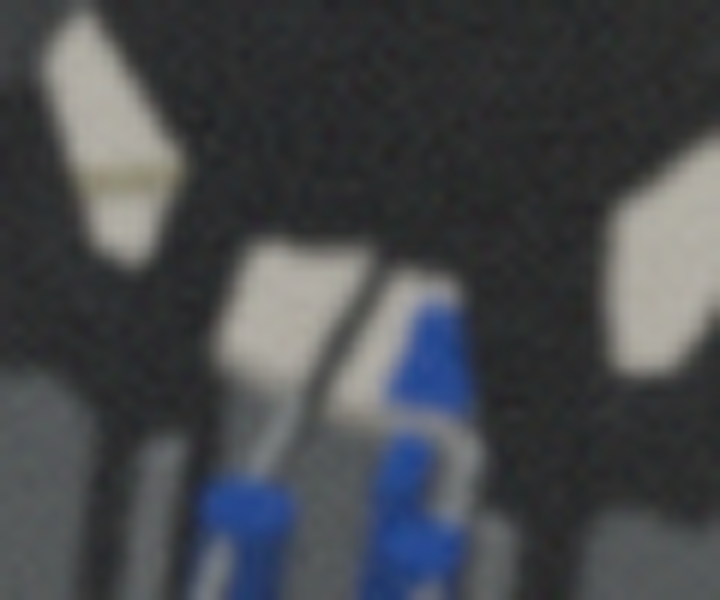

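Call:
apply_moves([
  {"linear": [0, 0, 0], "delta_rot": [0, 0, 0], "fingers": 152},
  {"linear": [0, 0, 0], "delta_rot": [0, 0, 0], "fingers": 153},
  {"linear": [0, 0, 0], "delta_rot": [0, 0, 0], "fingers": 153},
  {"linear": [0, 0, 0], "delta_rot": [0, 0, 0], "fingers": 153},
  {"linear": [0, 0, 0], "delta_rot": [0, 0, 0], "fingers": 153},
  {"linear": [0, 0, 0], "delta_rot": [0, 0, 0], "fingers": 153},
  {"linear": [0, 0, 0], "delta_rot": [0, 0, 0], "fingers": 153},
  {"linear": [0, 0, 0], "delta_rot": [0, 0, 0], "fingers": 153},
])

```text
time: 9.45
tool_pos: [0.5064, -0.0214, 0.0378]
tool_rot: [0.001, 0.624, 0.782, 0.0]
contact_force: [-0.9, -2.7, 7.4]
gripper_width: 0.402
```

```bash
python3 m.py w8; python3 - <<'E'
from h import *
for n in ('w5','w6','w7','w8'):
    im=cv2.imread(f'pics/{n}.png').astype(int); b=im[:,:,0]
    m=((b>130)&(b-im[:,:,2]>80)).astype(np.uint8); m[:310]=0;m[360:]=0
    k,l,st,ce=cv2.connectedComponentsWithStats(m)
    r=sorted([(ce[i],st[i]) for i in range(1,k) if st[i][4]>300],key=lambda q:q[0][0])
    print(n,[(q[0].round(2),q[1]) for q in r])
    sep=r[-1][0][0]-r[0][0][0]; d=np.mean([np.sqrt(4*q[1][4]/np.pi) for q in r]); print(sep, d, sep/d)
im=cv2.imread('pics/w8.png')[:,:,::-1]; crop(im,200,270,440,430,3,'pics/w8c.png')
im=eyes.grab_frame('top'); crop(im,300,240,500,390,4,'pics/t8c.png')
E
```

```text
9.45 [ 0.50642781 -0.02142775  0.03777297] [1.27922404e-03 6.23595834e-01 7.81745866e-01 1.44756193e-06] 0.40239638038928793 [-0.86096654 -2.66464124  7.39530978]
post [[317.77788525 406.07859726]]
rf [[369.14205066 337.67261517]]
rn [[266.28444888 337.71876789]]
tf [[361.55616507 468.15545174]]
[-1.95925623e-04  3.86566891e-05  2.77342878e-03] 12.84161771712087
w5 [(array([262.55, 336.07]), array([247, 322,  32,  29, 701], dtype=int32)), (array([363.41, 335.83]), array([348, 322,  32,  28, 693], dtype=int32))]
100.8591210659684 29.78994218943898 3.385676965218301
w6 [(array([282.87, 340.56]), array([268, 327,  31,  28, 703], dtype=int32)), (array([355.01, 340.  ]), array([340, 326,  31,  29, 704], dtype=int32))]
72.14507225526967 29.928646922382796 2.410569126040723
w7 [(array([287.72, 339.81]), array([273, 326,  31,  28, 700], dtype=int32)), (array([350.19, 339.32]), array([335, 326,  31,  28, 700], dtype=int32))]
62.467142857142846 29.854106607209232 2.092413739892593
w8 [(array([288.59, 339.68]), array([274, 326,  31,  28, 699], dtype=int32)), (array([349.19, 339.23]), array([334, 325,  31,  29, 703], dtype=int32))]
60.60549006200688 29.875392960373908 2.028608967332839
```

View pics/w8c.png

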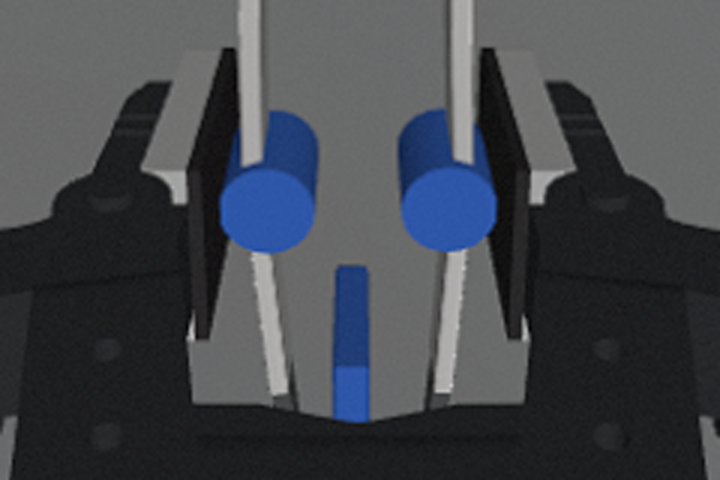

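View pics/t8c.png

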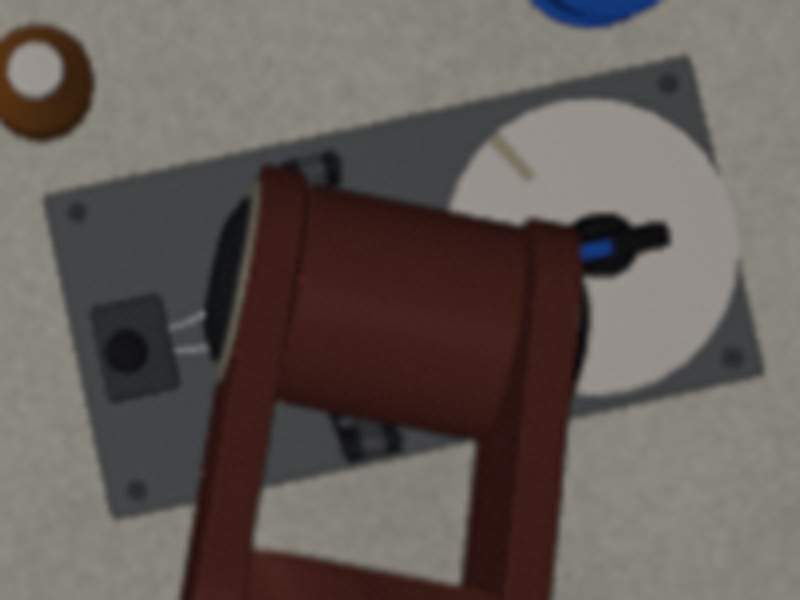

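Call:
apply_moves([
  {"linear": [0, 0, 0], "delta_rot": [0, 0, 0], "fingers": 152},
  {"linear": [0, 0, 0], "delta_rot": [0, 0, 0], "fingers": 152},
  {"linear": [0, 0, 0], "delta_rot": [0, 0, 0], "fingers": 152},
  {"linear": [0, 0, 0], "delta_rot": [0, 0, 0], "fingers": 152},
  {"linear": [0, 0, 0], "delta_rot": [0, 0, 0], "fingers": 152},
  {"linear": [0, 0, 0], "delta_rot": [0, 0, 0], "fingers": 152},
  {"linear": [0, 0, 0], "delta_rot": [0, 0, 0], "fingers": 152},
  {"linear": [0, 0, 0], "delta_rot": [0, 0, 0], "fingers": 152},
])

```text
time: 10.35
tool_pos: [0.5064, -0.0214, 0.0377]
tool_rot: [0.001, 0.624, 0.782, -0.0]
contact_force: [-0.8, -2.7, 7.3]
gripper_width: 0.406
```

```bash
python3 m.py w9; python3 - <<'E'
from h import *
for n in ('w9',):
    im=cv2.imread(f'pics/{n}.png').astype(int); b=im[:,:,0]
    m=((b>130)&(b-im[:,:,2]>80)).astype(np.uint8); m[:310]=0;m[360:]=0
    k,l,st,ce=cv2.connectedComponentsWithStats(m)
    r=sorted([(ce[i],st[i]) for i in range(1,k) if st[i][4]>300],key=lambda q:q[0][0])
    sep=r[-1][0][0]-r[0][0][0]
    for sc in (2.662,2.677): print(sep, 40-(38-sep/sc)/.538)
E
```

```text
10.35 [ 0.50639393 -0.02141768  0.03773089] [ 1.23298248e-03  6.23583851e-01  7.81755499e-01 -2.50881478e-05] 0.40585610924988114 [-0.75196088 -2.69434777  7.25790651]
post [[317.83942954 406.17484697]]
rf [[369.23258122 337.77658788]]
rn [[266.34820167 337.81518672]]
tf [[361.62475281 468.27154067]]
[-2.13473517e-04  6.97737585e-05  2.73141626e-03] 12.84337222791221
61.10146884712151 12.032005484822541
61.10146884712151 11.792946972990013
```

```bash
python3 -c "
from plant import job_done
print(job_done())"
```

```text
the job is handed in; nothing more can be done
None
```

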